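# Fill the block carrier and lift it off its stand

## Task

Seat the loose aluminium block flat and square in the empty pocket of the teal carrier and let go of it, while the carrier stands on its stand. Then take the carrier by its orange handle, lift it straight up until it is at least 8 cm above the stand, keeping it level and both blocks in their pockets, and finish still holding it there, level and motionless: do not put it down. Leave the other things on the bench where they are.

Things in the scene. Friction and masses are not known exactly. Their poses are not given: they have to be found in the camera images.
- block: The loose block to be loaded: bare aluminium, 40 (x) by 56 (y) by 40 (z) mm, 0.2 kg, two round screw holes drawn on its top. It lies flat on the bench. Origin: centre of its underside; z up. Either way round (half turn) fits the pocket; grasp it across its 40 mm width.
- carrier: Teal carrier, loose on the stand: plate 84 (x) by 250 (y) by 18 (z) mm with two pockets, centred at y = +85 mm (empty) and y = -85 mm (holds the other block); a stem 12 by 32 mm in the middle bears the orange handle. Origin: centre of the underside, 30 mm above the bench at the start. 0.28 kg empty, about 0.7 kg with both blocks, then balanced under the handle.
- pocket (a point): Centre of the floor of the empty pocket, 6 mm above the carrier's underside, 36 mm above the bench at the start; axes as the carrier's. The pocket is 45 (x) by 61 (y) mm, 12 mm deep, with square edges: a block has 2.5 mm of play on each side and stands 28 mm above the plate. A seated block's origin comes here.
- pocket2 (a point): Centre of the floor of the other pocket, which already holds a block; axes as the carrier's.
- grip (a point): Centre of the orange handle, a bar 24 (x) by 36 (y) by 40 (z) mm, 83 mm above the carrier's underside (its top is 103 mm above it); axes as the carrier's. Grasp it from above across its 24 mm thickness, along the carrier's x.
- loaded_block: A block like the loose one, already seated in the other pocket of the carrier; stays there. Origin: centre of its underside.
- stand: Stand, fixed to the bench: dark teal base 100 (x) by 270 (y) mm with two steel cross bars whose tops, 30 mm above the bench, carry the carrier. Steel stops round the carrier, some 3 mm clear of it, rise 6 mm above the bars. Origin: centre of its underside on the bench; the carrier's axes lie along the stand's.
- ring_gauge: Bystander: dark steel ring, 48 mm across, 22 mm high, standing flat. Origin: centre of its underside.
- vee_block: Bystander: dark steel vee block, 45 by 50 by 36 mm. Origin: centre of its underside.
- oil_bottle: Bystander: yellow bottle with a red cap, 52 mm across, 130 mm high. Origin: centre of its underside.
- spanner: Bystander: steel spanner, 170 mm long, lying on the bench.
- screwdriver: Bystander: screwdriver, 180 mm long, lying on the bench.
- brush: Bystander: bench brush, 170 mm long, lying on the bench.
Mind the look-alikes: they are no part of the job. Leave any green or yellow look-alike of the block alone.

How it is judged (in metres and radians):
On the way, in this order (a step that is already met when the one before it is completed fails the run):
1. the loose block sits flat and square in the empty pocket, released, with the carrier on its stand (distance between block and pocket below 0.007 m and z of block in the frame of pocket below 0.003 m and angle between the z axis of block and the z axis of carrier, either way round below 0.06 rad and angle between the y axis of block and the y axis of carrier, either way round below 0.12 rad and contact force between the fingers and block below 0.1 N and z of carrier in the frame of stand below 0.034 m and contact force between carrier and stand above 0.5 N), for 0.2 s.
2. the carrier is lifted at least 80 mm above the stand's bars, level (z of carrier in the frame of stand above 0.11 m and angle between carrier's own z axis and vertical below 0.1 rad), for 0.2 s.
At the end, for the whole second after the job is handed in: Carrier held by its handle (grasp within 50 mm), underside 80 mm or more above the stand's bars, under 80 mm sideways, level to 0.1 rad, still (20 mm/s, 0.1 rad/s), clear of the stand; each block within 7 mm of its pocket centre, 3 mm of its floor, flat to 0.06 and square to 0.12 rad (all of step 2 and distance between block and pocket below 0.007 m and z of block in the frame of pocket below 0.003 m and angle between the z axis of each of block, loaded_block and the z axis of carrier, either way round below 0.06 rad and angle between the y axis of each of block, loaded_block and the y axis of carrier, either way round below 0.12 rad and distance between loaded_block and pocket2 below 0.007 m and z of loaded_block in the frame of pocket2 below 0.003 m and horizontal distance between carrier and stand below 0.08 m and linear speed of carrier below 0.02 m/s and angular speed of carrier below 0.1 rad/s and contact force between the fingers and carrier above 2 N and distance between the grasp point and grip below 0.05 m and contact force between carrier and stand below 0.05 N); the arm keeps its last pose, push and grip.
It fails at once if the carrier is tipped by more than 0.25 rad (angle between carrier's own z axis and vertical above 0.25 rad).
It fails at once if a bystander is moved by more than 30 mm (distance of any of ring_gauge, vee_block, oil_bottle, spanner, screwdriver, brush from where it was at the start of the episode above 0.03 m).
It also fails if it takes over 58 s, if anything falls off the work surface, if the arm or the gripper's body presses on something with over 40 N, if the wrist force passes 120 N, or if a joint passes its speed limit or range.

## Robot

A 6-joint arm with a two-finger parallel gripper is mounted at the origin on the work surface. World frame = base frame: x ahead of the robot, y to its left, z up, the work surface at z = 0. Lengths are in m, angles in degrees, forces in N, time in s.
With the tool pointing down it reaches from about 0.325 to 0.9 m from the base axis. Payload 6.1 kg.
Tool frame: the origin (TCP) lies on the centre line of the jaws, within the pads' length; the fingertips stand 11 mm ahead of it and the grasp point (between the pads) lies 8 mm behind it (bot.finger_overhang is the distance from the TCP to the fingertips, in m); z points along the fingers, y is the direction in which the jaws open and shut (so a half turn about z gives the same grasp; the last joint's range is limited). The gripper opens to 85 mm and grips with 20 to 120 N. Pads are 22 mm wide; open, the fingers measure 114 mm over their backs; the gripper's body (76 mm by 85 mm) begins 54 mm behind the grasp point. The pads swing forward as they close: fully open they stand 13 mm farther back than shut.
Start: joints at [-83.027, 12.628, 87.462, -0, 79.91, -7.225], TCP at [0.153, -0.606, 0.242] pointing down, gripper open.
Joint ranges: [-170.65, 170.65], [-52.31, 119.04], [5.05, 147.46], [-71.25, 251.25], [11.57, 151.72], [-153.62, 153.62]. Speed limits (degrees/s): [147.25, 147.25, 172.46, 180, 180, 180].

## Interface

Orientations are given as a 3x3 rotation matrix whose columns are the frame's x, y, z axes.
In Python, from bench import bot, cams, models gives the robot as it stands.
- The arm moves only by the tool send_rows, never from a script. Its argument "rows" is a list of rows, each a list of 7 numbers: the gripper's target within -1 to 1 (shut at 1, half-way at 0, fully open at -1), then the shift along the tool's x, y, z in cm, then the turn, a rotation vector about the tool's x, y, z in rad. A call has exactly 8 rows; each row is the pose to reach, as a shift and turn from the pose commanded when the call began, along the tool's axes at that moment; what a row does not reach only later rows make up. A row lasts 1/8 s, in which the tool goes at most 62.5 mm and 10.7 degrees, less where a joint would pass 70% of its speed; a pose out of reach is approached as far as the arm can. A call with a gripper value outside its range is refused whole. The fingers move at their own pace and stop on an object; the grip force is fixed at half the most. Time passes only in rows, so rows that repeat a pose let the fingers close, or fill a call up. It gives the time, the measured TCP pose, the force and the opening at its end, in the units of the state.
- bot.get_obs(): the state, without advancing time (a new reading comes with each control period).
- cams.snapshot(name): name is "side" or "top" or "wrist"; returns a dict with "frame" (384x512x3 uint8, red, green, blue), "mtx" (3x3 intrinsics, pixels), "R" (3x3) and "t" (3): a world point X has camera coordinates R X + t; the wrist camera has in their place "tool_from_camera" (4x4, takes a point from camera to tool coordinates, whose origin is the TCP and whose axes are the flange's). Camera axes: x right, y down, z forward; pixel columns grow to the right and rows downward; lengths in m; the calibration is good to about 2 mm. A picture is of the moment at which its call begins: read the wrist's pose just before it. There is no depth.
- bot.close_job(): hands the job in, once; it reports no verdict.
Trained networks look in the newest picture that a camera, given by its name, has taken for a name from the list of things; names that differ only in an ending like _2 or _b are one class to them, and where a whole thing is asked for, a point or a joint stands for the part that bears it (a point fixed in the world has none). Each returns a list of dicts, best first, with "conf" (0 to 1); they miss things now and then, are a little off and sometimes report something else, mostly with a low value. They report only what shows in the picture. A call takes as long as a camera call. They do not tell look-alikes from the thing itself.
- models.boxes_of(camera, target): "box" ([left, top, right, bottom] in pixels, round what is visible of it).
- models.masks_of(camera, target): "region" (384x512 bool, what is visible of it) and "box" ([left, top, right, bottom] in pixels, round what is visible of it).
The state is a dict: "clock": time; "q": joint angles; "joint_vel": joint speeds; "joint_efforts": joint torques, N m; "ee_pos": TCP position; "tool_rot": TCP orientation; "contact_force": force on the tool from outside, world axes, zero at the start; "torque": the same for the moment, N m; "finger_gap": finger opening in m.
Only numpy, scipy, OpenCV 4.12 (cv2) and the standard library are available. Lean on these libraries where they do the work, as an engineer would, in place of code of your own. Each camera call takes 0.05 s, during which the arm holds its last target.

## Working session

There is one attempt and no reset: what is moved stays moved. The work goes in short steps, Python scripts to look and compute and a tool call to move; the robot and the scene stay as the last step left them, time stands still between calls to the robot, and variables do not carry over. Pictures are saved under pics/ and viewed, and the job is handed in when it is done.

Besides the shell and the picture viewer there is one more tool, called in YAML: its name, and indented under it one key for each argument. send_rows: Moves the arm, as the interface text tells. Its arguments: {"type":"object","properties":{"rows":{"type":"array"}},"required":["rows"]}

```bash
ls; mkdir -p pics; python3 - <<'E'
from bench import bot,cams,models
import cv2
o=bot.get_obs();print(o)
for n in ["side","top","wrist"]:
    s=cams.snapshot(n);cv2.imwrite(f"pics/{n}0.png",s["frame"][:,:,::-1])
    print(n,{k:v for k,v in s.items() if k!="frame"})
    for t in ["block","carrier","stand"]:
        print(t,[(round(b["conf"],2),[round(x) for x in b["box"]]) for b in models.boxes_of(n,t)])
E
```

```text
pics
{'clock': 0.0, 'q': array([-8.30265755e+01,  1.26739731e+01,  8.75247603e+01,  4.04981782e-04,
        7.99094186e+01, -7.22374413e+00]), 'joint_vel': array([ 0.00798833,  0.02041911,  0.01696939, -0.04614454,  0.03010464,
       -0.08592692]), 'joint_efforts': array([ 9.54652714e-04, -4.96889091e+01, -3.89400029e+01, -6.84746306e-05,
        1.10847116e-02,  2.05978006e-05]), 'ee_pos': array([ 0.15322936, -0.6053393 ,  0.24122221]), 'tool_rot': array([[ 9.69457803e-01,  2.45258064e-01, -2.22264909e-04],
       [ 2.45258043e-01, -9.69456022e-01,  1.87448816e-03],
       [ 2.44257282e-04, -1.87174943e-03, -9.99998218e-01]]), 'contact_force': array([ 0.26522326,  0.25443475, -0.61706104]), 'torque': array([ 0.01459732, -0.01239745, -0.04352699]), 'finger_gap': 0.08528302194420526}
side {'mtx': array([[420.8940357 ,   0.        , 255.23714008],
       [  0.        , 420.8940357 , 196.23446109],
       [  0.        ,   0.        ,   1.        ]]), 'R': array([[-0.99106673, -0.13251446, -0.01505498],
       [-0.0843657 ,  0.71035289, -0.69877121],
       [ 0.10329164, -0.69125877, -0
[... 731 characters left out ...]
6]), (0.49, [168, 147, 185, 163])]
carrier [(0.68, [252, 162, 329, 210])]
stand [(0.86, [244, 162, 326, 216]), (0.46, [182, 175, 202, 193])]
wrist {'mtx': array([[266.2608929 ,   0.        , 255.03236645],
       [  0.        , 266.2608929 , 192.81167424],
       [  0.        ,   0.        ,   1.        ]]), 'tool_from_camera': array([[ 2.63402947e-04, -9.51087791e-01, -3.08920613e-01,
         7.89461597e-02],
       [ 9.99999950e-01,  1.96524161e-04,  2.47607964e-04,
         4.45135292e-04],
       [-1.74786547e-04, -3.08920662e-01,  9.51087795e-01,
        -1.32391750e-01],
       [ 0.00000000e+00,  0.00000000e+00,  0.00000000e+00,
         1.00000000e+00]])}
block []
carrier []
stand []
```

```bash
python3 - <<'E'
import cv2
a=cv2.imread("pics/side0.png");b=cv2.imread("pics/top0.png")
cv2.imwrite("pics/side0c.png",cv2.resize(a[130:320,120:340],None,fx=3.0,fy=3.0,interpolation=2))
cv2.imwrite("pics/top0c.png",cv2.resize(b[110:260,140:350],None,fx=3.6,fy=3.6,interpolation=2))
E
```

```text
(no output)
```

View pics/side0.png

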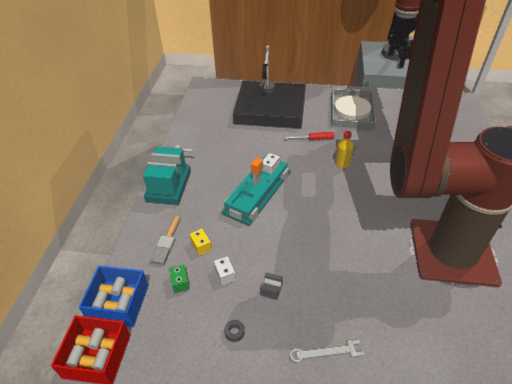

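View pics/side0c.png

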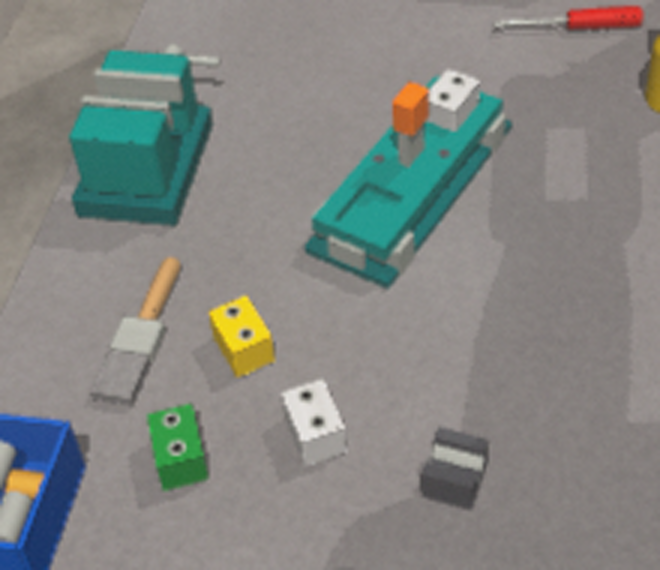

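View pics/top0c.png

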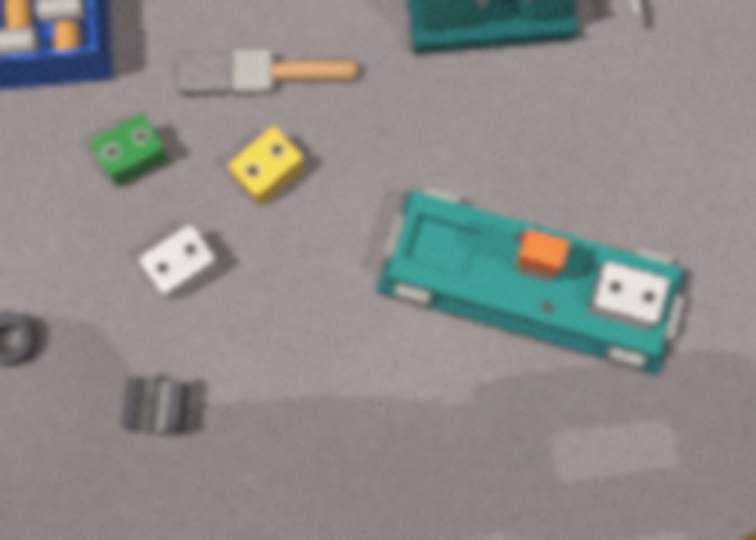

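Candidates for the block: the white or aluminium one at side (225,271) / top (191,184), the yellow one at side (201,242) / top (214,156), and the green one at side (179,278) / top (175,152). The one already in the carrier is at side (271,162). By its description I want the bare aluminium one, side (225,271). Next I'll get a rough position for it.

```bash
cat > h.py <<'E'
import numpy as np,cv2
from bench import bot,cams,models
from scipy.optimize import minimize,least_squares
class V: pass
def look(n,png=None):
    o=bot.get_obs(); s=cams.snapshot(n); v=V(); v.o=o; v.f=s["frame"]; v.K=s["mtx"]; v.n=n
    if n=="wrist":
        T=s["tool_from_camera"]; W=np.eye(4); W[:3,:3]=o["tool_rot"]; W[:3,3]=o["ee_pos"]
        C=np.linalg.inv(W@T); v.R=C[:3,:3]; v.t=C[:3,3]
    else: v.R=s["R"]; v.t=s["t"]
    if png: cv2.imwrite(png,v.f[:,:,::-1])
    return v
def proj(v,X):
    c=np.atleast_2d(X)@v.R.T+v.t; p=c@v.K.T; return p[:,:2]/p[:,2:]
def ray(v,uv,z):
    uv=np.atleast_2d(uv); d=np.c_[uv,np.ones(len(uv))]@np.linalg.inv(v.K).T@v.R; c=-v.R.T@v.t
    return c+d*((z-c[2])/d[:,2:])
def rz(a): return np.array([[np.cos(a),-np.sin(a),0],[np.sin(a),np.cos(a),0],[0,0,1]])
def box(x0,x1,y0,y1,z0,z1): return np.array([[x,y,z] for x in(x0,x1) for y in(y0,y1) for z in(z0,z1)])
BLK=box(-.02,.02,-.028,.028,0,.04)
def place(P,x,y,a,z=0): return P@rz(a).T+[x,y,z]
def hullmask(v,P,ss=4):
    p=proj(v,P); h=cv2.convexHull(p.astype(np.float32))
    m=np.zeros((384*ss,512*ss),np.uint8); cv2.fillConvexPoly(m,np.round((h+.5)*ss*16-8).astype(np.int32),1,shift=4)
    return cv2.resize(m.astype(np.float32),(512,384),interpolation=cv2.INTER_AREA)
def fitmask(views,P,x0,z=0):
    def cost(x):
        c=0
        for v,m in views:
            h=hullmask(v,place(P,x[0]/100,x[1]/100,x[2]/10,z)); c+=np.abs(h-m).sum()/m.sum()
        return c
    s=np.array([x0[0]*100,x0[1]*100,x0[2]*10])
    sim=np.vstack([s]+[s+d for d in np.diag([1.,1.,2.])])
    r=minimize(cost,s,method="Nelder-Mead",options=dict(initial_simplex=sim,xatol=1e-3,fatol=1e-4,maxiter=200))
    return r.x[0]/100,r.x[1]/100,r.x[2]/10,r.fun
E
python3 - <<'E'
from h import *
vt=look("top");mt=models.masks_of("top","block");vs=look("side");ms=models.masks_of("side","block")
def pick(ms,c): return [m for m in ms if np.hypot((m["box"][0]+m["box"][2])/2-c[0],(m["box"][1]+m["box"][3])/2-c[1])<8][0]["region"].astype(np.float32)
a=pick(mt,(191,184));b=pick(ms,(225,271))
p=ray(vt,(191,184),.03)[0];print(p)
for vw in ([(vt,a)],[(vs,b)],[(vt,a),(vs,b)]):
    for a0 in (0,.8,1.6,2.4): print(len(vw),a0,np.round(fitmask(vw,BLK,(p[0],p[1],a0)),4))
# carrier points
print("handle top",ray(vt,(140+543/3.6,110+240/3.6),.133))
print("corners plate top z.048", ray(vt,[(140+415/3.6,110+190/3.6),(140+685/3.6,110+265/3.6),(140+662/3.6,110+350/3.6),(140+385/3.6,110+278/3.6)],.048))
crop=vs.f[245:300,200:250,::-1];cv2.imwrite("pics/crop1.png",cv2.resize(crop,None,fx=8,fy=8,interpolation=2))
E
```

```text
[0.60970778 0.14640676 0.03      ]
1 0 [0.6172 0.1492 0.5094 0.3016]
1 0.8 [0.6171 0.1519 0.5422 0.2983]
1 1.6 [0.6204 0.1511 1.6301 0.5166]
1 2.4 [0.617  0.1522 2.4006 0.5308]
1 0 [0.6152 0.155  0.471  0.0761]
1 0.8 [0.6155 0.1542 0.489  0.0776]
1 1.6 [0.6152 0.1549 1.809  0.3813]
1 2.4 [0.6161 0.1537 1.8058 0.3847]
2 0 [0.6161 0.1537 0.4828 0.3975]
2 0.8 [0.6159 0.1534 0.5076 0.397 ]
2 1.6 [0.615  0.1522 1.7328 0.9156]
2 2.4 [0.616  0.153  3.6249 0.3967]
handle top [[ 0.57660814 -0.16734633  0.133     ]]
corners plate top z.048 [[ 0.6559763  -0.06945139  0.048     ]
 [ 0.56291866 -0.3029799   0.048     ]
 [ 0.48851964 -0.27152189  0.048     ]
 [ 0.57699296 -0.03470073  0.048     ]]
```

View pics/crop1.png

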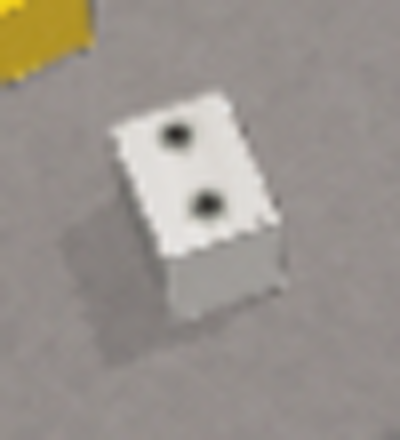

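The crop shows a bare-metal white block with two holes, so it's the right one. The fit gives about (0.616, 0.153) with yaw 0.49 rad. I'll move to hover above it.

send_rows:
  rows:
    - [-1,3.5,-3.5,0,0,0,-0.1]
    - [-1,7.5,-7.4,0,0,0,-0.22]
    - [-1,11.5,-11.3,0,0,0,-0.34]
    - [-1,15.5,-15.2,0,0,0,-0.46]
    - [-1,19.5,-19.1,0,0,0,-0.58]
    - [-1,23.5,-23,0,0,0,-0.7]
    - [-1,27.5,-27,0,0,0,-0.82]
    - [-1,31.7,-31.1,0,0,0,-0.92]

```text
clock: 1.8
ee_pos: [0.3851, -0.2252, 0.2427]
tool_rot: [[0.389, 0.921, 0.001], [0.921, -0.389, -0.001], [-0.0, 0.001, -1.0]]
contact_force: [0.9, 0.9, 0.3]
finger_gap: 0.0854
```

```bash
cat >> h.py <<'E'
def tomove(x,y,z,yang):
    """world target TCP + world angle (deg) of tool y, tool down -> tool shift cm and rotvec"""
    from scipy.spatial.transform import Rotation as Ro
    o=bot.get_obs(); R=o["tool_rot"]; d=R.T@(np.array([x,y,z])-o["ee_pos"])*100
    a=np.radians(yang); ty=np.array([np.cos(a),np.sin(a),0]); tz=np.array([0,0,-1.]); G=np.c_[np.cross(ty,tz),ty,tz]
    print("shift",np.round(d,2),"rot",np.round(Ro.from_matrix(R.T@G).as_rotvec(),4),"pos",np.round(o["ee_pos"],4),"clk",round(o["clock"],2),"F",np.round(o["contact_force"],1),"gap",round(o["finger_gap"],4))
E
python3 -c "
from h import *
tomove(.616,.1535,.24,28)"
```

```text
shift [43.87  6.52  0.27] rot [ 0.0011  0.001  -0.8888] pos [ 0.3851 -0.2252  0.2427] clk 1.8 F [0.9 0.9 0.3] gap 0.0854
```

send_rows:
  rows:
    - [-1,5.6,0.8,0,0,0,-0.11]
    - [-1,11.2,1.6,0,0,0,-0.22]
    - [-1,16.8,2.5,0,0,0,-0.33]
    - [-1,22.4,3.3,0,0,0,-0.44]
    - [-1,28,4.1,0,0,0,-0.56]
    - [-1,33.6,5,0,0,0,-0.68]
    - [-1,39,5.8,1.5,0,0,-0.79]
    - [-1,43.9,6.5,3,0,0,-0.889]

```text
clock: 2.8
ee_pos: [0.6173, 0.1536, 0.2123]
tool_rot: [[-0.471, 0.882, 0.001], [0.882, 0.471, 0.0], [-0.0, 0.001, -1.0]]
contact_force: [0.7, 0.6, -0.1]
finger_gap: 0.0851
```

send_rows:
  rows:
    - [-1,0,0,0,0,0,0]
    - [-1,0,0,0,0,0,0]
    - [-1,0,0,0,0,0,0]
    - [-1,0,0,0,0,0,0]
    - [-1,0,0,0,0,0,0]
    - [-1,0,0,0,0,0,0]
    - [-1,0,0,0,0,0,0]
    - [-1,0,0,0,0,0,0]

```text
clock: 3.8
ee_pos: [0.6162, 0.1517, 0.2123]
tool_rot: [[-0.467, 0.884, -0.0], [0.884, 0.467, -0.0], [-0.0, -0.0, -1.0]]
contact_force: [-0.5, 0.3, -0.1]
finger_gap: 0.0855
```

```bash
python3 - <<'E'
from h import *
v=look("wrist","pics/w1.png")
for m in models.masks_of("wrist","block"):
    b=m["box"];print(m["conf"],np.round(b))
    r=m["region"]; 
    p=ray(v,((b[0]+b[2])/2,(b[1]+b[3])/2),.03)[0]
    print(np.round(fitmask([(v,r.astype(np.float32))],BLK,(p[0],p[1],.49)),4))
tomove(.616,.1535,.21,28)
E
```

```text
0.81 [236. 147. 272. 197.]
[0.6161 0.1533 0.5333 0.0346]
0.75 [330. 161. 375. 214.]
[0.7295 0.1934 0.4134 0.0649]
0.7 [265. 227. 298. 279.]
[0.7017 0.0666 0.6535 0.0704]
0.47 [ 92. 286. 210. 384.]
[ 0.6263 -0.0871 -1.276   0.6384]
shift [0.17 0.06 0.22] rot [-0.0001 -0.0001 -0.0026] pos [0.6163 0.1517 0.2122] clk 3.9 F [ 0.3 -0.3  0.1] gap 0.085
```

View pics/w1.png

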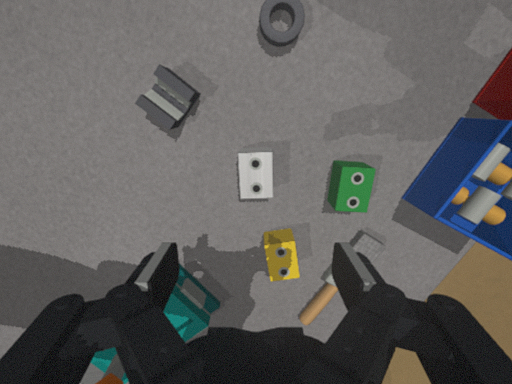

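send_rows:
  rows:
    - [-1,0.1,0,1.5,0,0,-0.02]
    - [-1,0.1,0,3.5,0,0,-0.03]
    - [-1,0.1,0.1,5.5,0,0,-0.03]
    - [-1,0.1,0.1,7.5,0,0,-0.03]
    - [-1,0.1,0.1,9.5,0,0,-0.03]
    - [-1,0.1,0.1,11,0,0,-0.03]
    - [-1,0.1,0.1,11,0,0,-0.03]
    - [-1,0.1,0.1,11,0,0,-0.03]

```text
clock: 4.9
ee_pos: [0.6173, 0.1531, 0.103]
tool_rot: [[-0.493, 0.87, 0.001], [0.87, 0.493, 0.0], [-0.0, 0.001, -1.0]]
contact_force: [0.5, -0.3, 0.2]
finger_gap: 0.0857
```

```bash
python3 - <<'E'
from h import *
v=look("wrist","pics/w2.png")
for m in models.masks_of("wrist","block"):
    b=m["box"];print(m["conf"],np.round(b))
    r=m["region"]; 
    p=ray(v,((b[0]+b[2])/2,(b[1]+b[3])/2),.03)[0]
    print(np.round(fitmask([(v,r.astype(np.float32))],BLK,(p[0],p[1],.49)),4))
tomove(.616,.1533,.024,29.5)
E
```

```text
0.82 [354. 187. 432. 266.]
[0.7294 0.1927 0.4215 0.0605]
0.8 [264. 277. 311. 338.]
[0.7017 0.0665 0.6558 0.5022]
0.65 [226. 167. 280. 243.]
[0.6162 0.1527 0.5256 0.0262]
0.45 [ 81. 354. 127. 384.]
[ 0.5863 -0.1352  0.98    0.1891]
shift [ 0.09 -0.14  7.95] rot [0.0019 0.0008 0.0012] pos [0.6175 0.1532 0.1035] clk 5.0 F [0.2 0.6 0. ] gap 0.0856
```

View pics/w2.png

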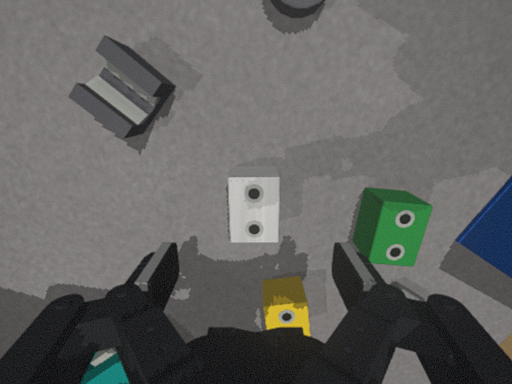

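The block is at (254,210), centred between the jaws at (165–345) and square to them. I'll descend and close.

send_rows:
  rows:
    - [-1,0,-0.1,1.5,0,0,0]
    - [-1,0,-0.1,3.0,0,0,0]
    - [-1,0,-0.1,4.5,0,0,0]
    - [-1,0,-0.1,6.0,0,0,0]
    - [-1,0,-0.1,7.2,0,0,0]
    - [-1,0,-0.1,7.9,0,0,0]
    - [-1,0,-0.1,7.9,0,0,0]
    - [0,0,-0.1,7.9,0,0,0]

```text
clock: 6.0
ee_pos: [0.6163, 0.1526, 0.0239]
tool_rot: [[-0.493, 0.87, 0.001], [0.87, 0.493, 0.0], [-0.0, 0.001, -1.0]]
contact_force: [-0.6, 0.1, 0.7]
finger_gap: 0.07
```

send_rows:
  rows:
    - [1,0,0,0,0,0,0]
    - [1,0,0,0,0,0,0]
    - [1,0,0,0,0,0,0]
    - [1,0,0,0,0,0,0]
    - [1,0,0,0,0,0,0]
    - [1,0,0,0,0,0,0]
    - [1,0,0,0,0,0,0]
    - [1,0,0,0,0,0,0]

```text
clock: 7.0
ee_pos: [0.6166, 0.1526, 0.0242]
tool_rot: [[-0.493, 0.87, 0.002], [0.87, 0.493, 0.0], [-0.001, 0.001, -1.0]]
contact_force: [-0.0, 0.5, 5.4]
finger_gap: 0.0387
```

send_rows:
  rows:
    - [1,0,0,-2,0,0,0]
    - [1,0,0,-5,0,0,0]
    - [1,0,0,-8.5,0,0,0]
    - [1,0,0,-12,0,0,0]
    - [1,0,0,-15.5,0,0,0]
    - [1,0,0,-18,0,0,0]
    - [1,0,0,-19,0,0,0]
    - [1,0,0,-19,0,0,0]

```text
clock: 8.0
ee_pos: [0.6158, 0.1525, 0.2137]
tool_rot: [[-0.493, 0.87, 0.001], [0.87, 0.493, 0.0], [-0.0, 0.001, -1.0]]
contact_force: [-0.5, -0.8, -1.6]
finger_gap: 0.0391
```

```bash
python3 - <<'E'
from h import *
v=look("wrist","pics/w3.png")
vt=look("top","pics/t3.png")
tomove(.6,-.087,.22,-22)
E
```

```text
shift [-20.09 -13.11  -0.81] rot [-2.600e-03  1.000e-04  8.999e-01] pos [0.6149 0.1524 0.2118] clk 8.1 F [ 0.3 -0.6 -2.3] gap 0.0391
```

View pics/w3.png

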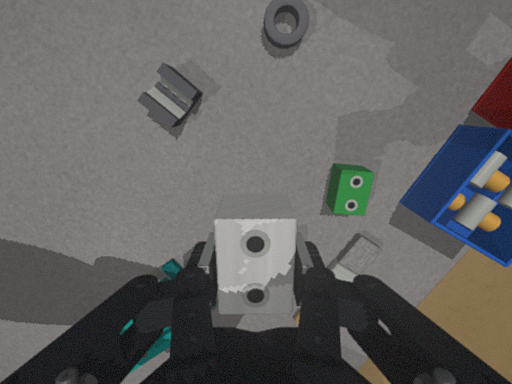

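```bash
python3 - <<'E'
from h import *
tomove(.571,-.169,.27,-22)
E
```

```text
shift [-25.78 -19.69  -5.8 ] rot [-2.600e-03  1.000e-04  8.999e-01] pos [0.6149 0.1524 0.2118] clk 8.1 F [ 0.3 -0.6 -2.3] gap 0.0391
```

send_rows:
  rows:
    - [1,-2.6,-2,-1.5,0,0,0.09]
    - [1,-6,-4.6,-3,0,0,0.21]
    - [1,-9.8,-7.5,-4.5,0,0,0.34]
    - [1,-13.6,-10.4,-5.8,0,0,0.47]
    - [1,-17.4,-13.3,-5.8,0,0,0.6]
    - [1,-21.2,-16.2,-5.8,0,0,0.73]
    - [1,-24,-18.4,-5.8,0,0,0.84]
    - [1,-25.8,-19.7,-5.8,0,0,0.9]

```text
clock: 9.1
ee_pos: [0.5708, -0.1705, 0.2696]
tool_rot: [[0.378, 0.926, -0.003], [0.926, -0.378, 0.001], [0.0, -0.003, -1.0]]
contact_force: [0.1, 0.2, -1.5]
finger_gap: 0.0394
```

send_rows:
  rows:
    - [1,0,0,0,0,0,0]
    - [1,0,0,0,0,0,0]
    - [1,0,0,0,0,0,0]
    - [1,0,0,0,0,0,0]
    - [1,0,0,0,0,0,0]
    - [1,0,0,0,0,0,0]
    - [1,0,0,0,0,0,0]
    - [1,0,0,0,0,0,0]

```text
clock: 10.1
ee_pos: [0.5718, -0.1691, 0.2713]
tool_rot: [[0.375, 0.927, 0.0], [0.927, -0.375, 0.0], [0.0, 0.0, -1.0]]
contact_force: [-0.7, 0.6, -2.3]
finger_gap: 0.0388
```

```bash
python3 - <<'E'
from h import *
v=look("wrist","pics/w4.png")
cv2.imwrite("pics/w4c.png",cv2.resize(v.f[0:250,100:400,::-1],None,fx=2.6,fy=2.4,interpolation=2))
tomove(.571,-.169,.27,-22)
np.savez("w4.npz",f=v.f,K=v.K,R=v.R,t=v.t)
E
```

```text
shift [-0.02 -0.08  0.13] rot [ 0.      0.     -0.0001] pos [ 0.5718 -0.1691  0.2713] clk 10.15 F [-0.7  0.2 -1.4] gap 0.0391
```

View pics/w4.png

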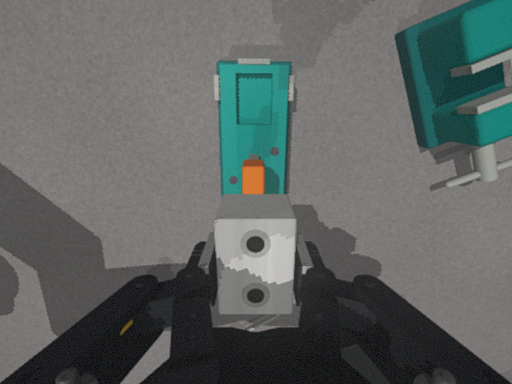

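```bash
python3 - <<'E'
import cv2
a=cv2.imread("pics/w4.png")[50:200,205:305]
a=cv2.resize(a,None,fx=5,fy=4,interpolation=2); 
cv2.imwrite("pics/w4c.png",cv2.convertScaleAbs(a,alpha=1.6))
E
```

```text
(no output)
```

View pics/w4c.png

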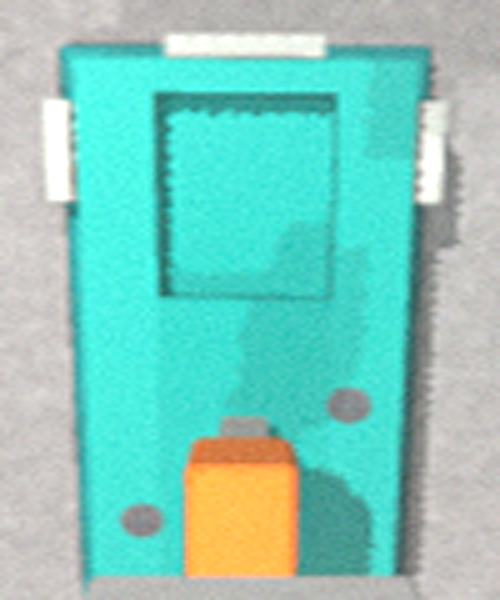

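```bash
cat > fitc.py <<'E'
from h import *
d=np.load("w4.npz");v=V();v.K=d["K"];v.R=d["R"];v.t=d["t"]
c=np.array([(154,94),(336,94),(333,297),(160,297),(187,463),(297,463)],float)
uv=np.c_[205+(c[:,0]+.5)/5-.5,50+(c[:,1]+.5)/4-.5]
P=np.array([(-.0225,.1155,.018),(.0225,.1155,.018),(.0225,.0545,.018),(-.0225,.0545,.018),(-.012,.018,.103),(.012,.018,.103)])
g=ray(v,uv[:4],.048);print(np.round(g,4),[np.linalg.norm(g[i]-g[(i+1)%4]) for i in range(4)])
h=ray(v,uv[4:],.133);print(h,np.linalg.norm(h[0]-h[1]))
for idx in ([0,1,2,3],[0,1,2,3,4,5]):
    r=least_squares(lambda x:(proj(v,place(P[idx],x[0],x[1],x[2],.03))-uv[idx]).ravel(),[.571,-.17,-.38],x_scale=[.01,.01,.1])
    x=r.x;print(x,np.degrees(x[2]),np.round(r.fun,1)); print("pocket",place([[0,.085,.006]],*x,.03))
E
python3 fitc.py
```

```text
[[ 0.5935 -0.0513  0.048 ]
 [ 0.6349 -0.068   0.048 ]
 [ 0.6126 -0.1241  0.048 ]
 [ 0.5711 -0.1073  0.048 ]] [np.float64(0.044613840150270735), np.float64(0.06032903381082479), np.float64(0.0448297718675211), np.float64(0.0603281529868342)]
[[ 0.5670677  -0.14498707  0.133     ]
 [ 0.58816821 -0.15350709  0.133     ]] 0.02275570821344071
[ 0.57140495 -0.16659754 -0.38081971] -21.81936219819178 [-0.1 -0.2  0.2 -0.3  0.   0.2 -0.1  0.4]
pocket [[ 0.60299788 -0.08768691  0.036     ]]
[ 0.57089484 -0.16622181 -0.38647512] -22.14339312150475 [-0.1 -0.5  0.2 -0.3 -0.2  0.2 -0.3  0.1 -0.4  0.2  0.8  0.3]
pocket [[ 0.60293354 -0.08749112  0.036     ]]
```

```bash
python3 - <<'E'
from h import *
a=cv2.imread("pics/w4.png")[185:325,195:315]
cv2.imwrite("pics/w4d.png",cv2.resize(a,None,fx=5,fy=4,interpolation=2))
d=np.load("w4.npz");v=V();v.K=d["K"];v.R=d["R"];v.t=d["t"]
R=bot.get_obs()["tool_rot"];e=np.array([.5718,-.1691,.2713])
for uv in [(256,243),(256,296),(217.5,227.5),(294,226.5),(299,312),(214,313)]:
    print(uv,np.round((ray(v,uv,.2873)[0]-e)@R*1000,1))
E
```

```text
(256, 243) [ 15.    0.5 -16. ]
(256, 296) [-16.2   0.6 -16. ]
(217.5, 227.5) [ 23.4 -18.  -16. ]
(294, 226.5) [ 23.9  18.7 -16. ]
(299, 312) [-26.5  23.7 -16. ]
(214, 313) [-27.2 -22.  -16. ]
```

View pics/w4d.png

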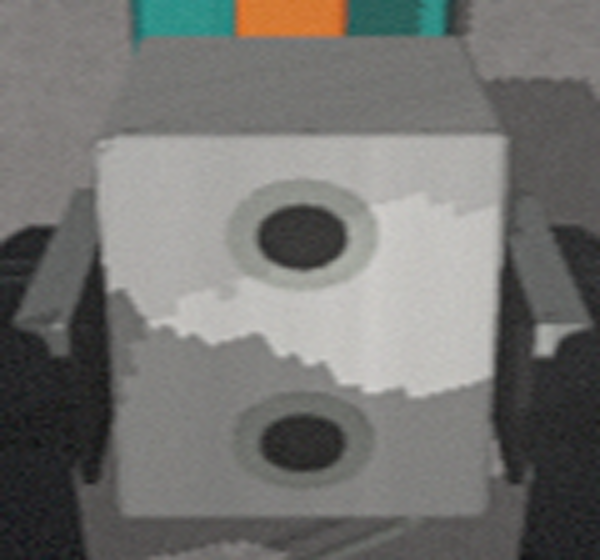

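```bash
python3 - <<'E'
from h import *
tomove(.6029,-.0867,.086,-21.9)
E
```

```text
shift [ 8.81 -0.2  18.53] rot [ 0.      0.     -0.0018] pos [ 0.5718 -0.1691  0.2713] clk 10.15 F [-0.7  0.2 -1.4] gap 0.0391
```

send_rows:
  rows:
    - [1,1.5,0,0,0,0,0]
    - [1,3.5,-0.1,0,0,0,0]
    - [1,5.5,-0.2,0,0,0,0]
    - [1,7.5,-0.2,1,0,0,0]
    - [1,8.8,-0.2,3,0,0,0]
    - [1,8.8,-0.2,5.5,0,0,0]
    - [1,8.8,-0.2,8,0,0,0]
    - [1,8.8,-0.2,10.5,0,0,0]

```text
clock: 11.15
ee_pos: [0.6021, -0.0859, 0.1634]
tool_rot: [[0.374, 0.927, -0.002], [0.927, -0.374, 0.0], [-0.0, -0.002, -1.0]]
contact_force: [0.2, -0.2, -2.5]
finger_gap: 0.0393
```

send_rows:
  rows:
    - [1,0,0,2.5,0,0,0]
    - [1,0,0,5,0,0,0]
    - [1,0,0,7,0,0,0]
    - [1,0,0,8,0,0,0]
    - [1,0,0,8,0,0,0]
    - [1,0,0,8,0,0,0]
    - [1,0,0,8,0,0,0]
    - [1,0,0,8,0,0,0]

```text
clock: 12.15
ee_pos: [0.6034, -0.0869, 0.0872]
tool_rot: [[0.375, 0.927, 0.001], [0.927, -0.375, -0.0], [0.0, 0.001, -1.0]]
contact_force: [-0.4, -0.3, -2.2]
finger_gap: 0.0387
```

```bash
python3 - <<'E'
from h import *
v=look("wrist","pics/w5.png"); vs=look("side","pics/s5.png"); vt=look("top","pics/t5.png")
S=cv2.resize(vs.f[140:230,215:300,::-1],None,fx=5,fy=5,interpolation=2)
T=cv2.resize(vt.f[145:225,240:340,::-1],None,fx=5,fy=5,interpolation=2)
cv2.imwrite("pics/s5c.png",S);cv2.imwrite("pics/t5c.png",T)
tomove(.6029,-.0867,.06,-21.9)
E
```

```text
shift [ 0.   -0.02  2.66] rot [ 0.0005 -0.     -0.0018] pos [ 0.603  -0.0868  0.0866] clk 12.3 F [-0.1 -0.3 -3.3] gap 0.0392
```

View pics/w5.png

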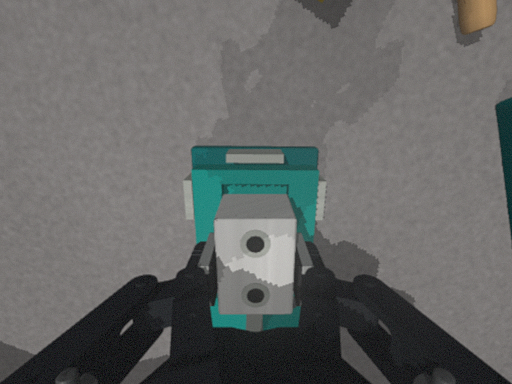

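View pics/s5c.png

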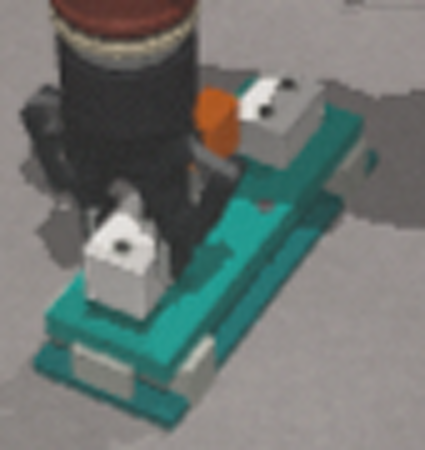

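View pics/t5c.png

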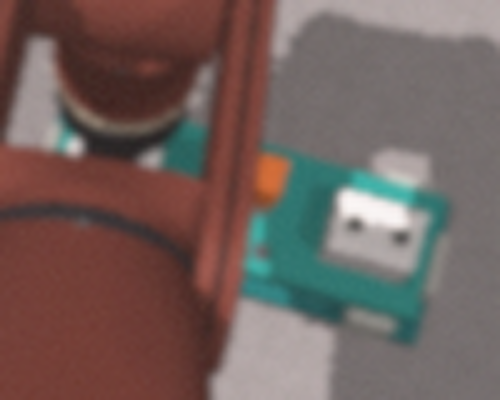

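```bash
python3 - <<'E'
import cv2
a=cv2.imread("pics/w5.png")[140:240,180:330]
cv2.imwrite("pics/w5c.png",cv2.convertScaleAbs(cv2.resize(a,None,fx=5,fy=5,interpolation=2),alpha=1.7))
E
```

```text
(no output)
```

View pics/w5c.png

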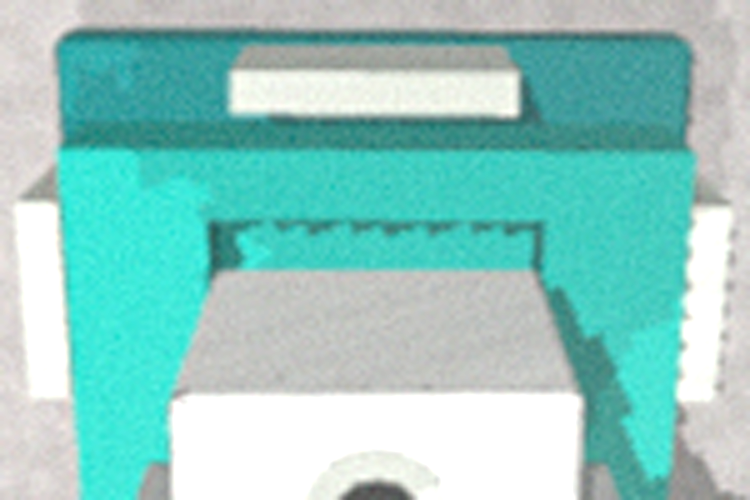

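```bash
python3 - <<'E'
from h import *
v=look("wrist");o=v.o;R=o["tool_rot"];e=o["ee_pos"];print(e)
f=lambda c:(180+(c[0]+.5)/5-.5,140+(c[1]+.5)/5-.5)
for n,c,z in [("rim",(209,222),.048),("rim",(543,222),.048),("plate",(59,148),.048),("plate",(694,152),.048),("blkbot",(215,270),e[2]-.024),("blkbot",(541,270),e[2]-.024),("blktop",(172,393),e[2]+.016),("blktop",(583,393),e[2]+.016)]:
    print(n,np.round((ray(v,f(c),z)[0]-e)@R*1000,1))
E
```

```text
[ 0.60303275 -0.08677306  0.08660903]
rim [ 29.3 -22.4  38.6]
rim [29.3 22.2 38.6]
plate [ 39.4 -41.7  38.6]
plate [38.9 41.7 38.6]
blkbot [ 27.4 -20.   24. ]
blkbot [27.4 20.3 24. ]
blktop [ 28.2 -19.4 -16. ]
blktop [ 28.2  19.6 -16. ]
```

send_rows:
  rows:
    - [1,-0.05,0,0.3,0,0,0]
    - [1,-0.05,0,0.8,0,0,0]
    - [1,-0.05,0,1.2,0,0,0]
    - [1,-0.05,0,1.6,0,0,0]
    - [1,-0.05,0,2.0,0,0,0]
    - [1,-0.05,0,2.3,0,0,0]
    - [1,-0.05,0,2.5,0,0,0]
    - [1,-0.05,0,2.5,0,0,0]

```text
clock: 13.35
ee_pos: [0.6026, -0.0872, 0.0611]
tool_rot: [[0.375, 0.927, -0.0], [0.927, -0.375, 0.0], [-0.0, -0.0, -1.0]]
contact_force: [0.2, -0.6, -2.0]
finger_gap: 0.0389
```

send_rows:
  rows:
    - [1,0,0,0.05,0,0,0]
    - [1,0,0,0.1,0,0,0]
    - [1,0,0,0.1,0,0,0]
    - [0.3,0,0,0.1,0,0,0]
    - [0,0,0,0.1,0,0,0]
    - [-0.4,0,0,0.1,0,0,0]
    - [-0.7,0,0,0.1,0,0,0]
    - [-0.7,0,0,0.1,0,0,0]

```text
clock: 14.35
ee_pos: [0.6028, -0.0872, 0.0604]
tool_rot: [[0.375, 0.927, 0.0], [0.927, -0.375, -0.0], [0.0, 0.0, -1.0]]
contact_force: [0.5, 0.4, 0.1]
finger_gap: 0.0728
```

send_rows:
  rows:
    - [-0.7,0,0,0,0,0,0]
    - [-0.7,0,0,-1,0,0,0]
    - [-0.7,0,0,-3,0,0,0]
    - [-0.7,0,0,-6,0,0,0]
    - [-0.7,0,0,-10,0,0,0]
    - [-0.7,0,0,-14,0,0,0]
    - [-0.7,0,0,-16,0,0,0]
    - [-0.7,0,0,-16,0,0,0]

```text
clock: 15.35
ee_pos: [0.6038, -0.0875, 0.2228]
tool_rot: [[0.375, 0.927, 0.004], [0.927, -0.375, -0.001], [0.001, 0.004, -1.0]]
contact_force: [-0.0, 0.3, 0.3]
finger_gap: 0.0728
```

```bash
python3 - <<'E'
from h import *
v=look("wrist","pics/w6.png"); vs=look("side","pics/s6.png")
cv2.imwrite("pics/s6c.png",cv2.resize(vs.f[140:230,215:300,::-1],None,fx=5,fy=5,interpolation=2))
cv2.imwrite("pics/w6c.png",cv2.resize(v.f[130:380,160:350,::-1],None,fx=3,fy=2.4,interpolation=2))
tomove(.571,-.1664,.22,-21.9)
np.savez("w6.npz",f=v.f,K=v.K,R=v.R,t=v.t)
E
```

```text
shift [-8.52  0.1  -0.09] rot [-0.0018  0.0002 -0.0018] pos [ 0.602  -0.087   0.2191] clk 15.45 F [-1.2  0.1 -0.9] gap 0.0725
```

View pics/w6.png

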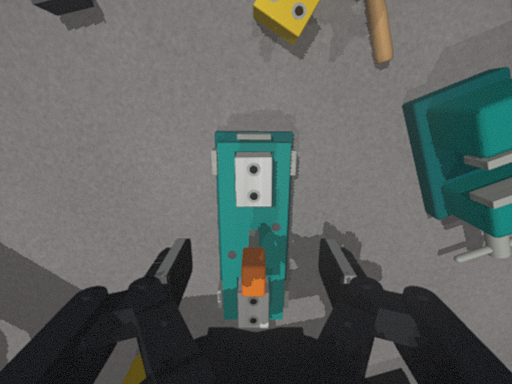

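View pics/s6c.png

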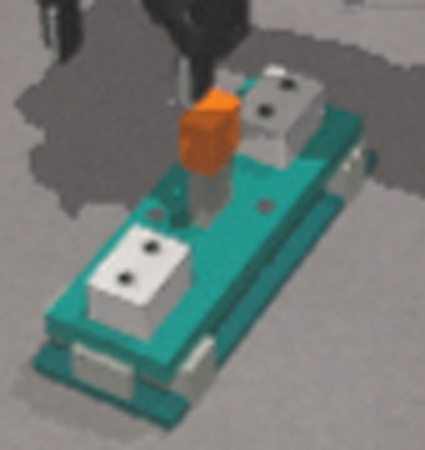

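The side view shows the block flush in the pocket, flat and square. Next I'll go over the handle.

send_rows:
  rows:
    - [-0.7,-1,0,0,0,0,0]
    - [-0.7,-2.5,0,0,0,0,0]
    - [-0.7,-4.5,0.1,0,0,0,0]
    - [-0.7,-6.5,0.1,0,0,0,0]
    - [-0.7,-8,0.1,0,0,0,0]
    - [-0.7,-8.5,0.1,0,0,0,0]
    - [-0.7,-8.5,0.1,0,0,0,0]
    - [-0.7,-8.5,0.1,0,0,0,0]

```text
clock: 16.45
ee_pos: [0.572, -0.1659, 0.2204]
tool_rot: [[0.374, 0.927, 0.0], [0.927, -0.374, 0.0], [0.0, 0.0, -1.0]]
contact_force: [-0.5, -0.5, -0.7]
finger_gap: 0.0724
```

```bash
python3 - <<'E'
from h import *
v=look("wrist","pics/w7.png")
cv2.imwrite("pics/w7c.png",cv2.convertScaleAbs(cv2.resize(v.f[60:260,190:310,::-1],None,fx=6,fy=3,interpolation=2),alpha=1.5))
tomove(.571,-.1664,.105,-21.9)
np.savez("w7.npz",f=v.f,K=v.K,R=v.R,t=v.t,e=v.o["ee_pos"],T=v.o["tool_rot"])
E
```

```text
shift [-0.09 -0.07 11.53] rot [ 0.0001 -0.0002 -0.0011] pos [ 0.572  -0.1658  0.2203] clk 16.5 F [ 1.  -0.2 -0.2] gap 0.0727
```

View pics/w7.png

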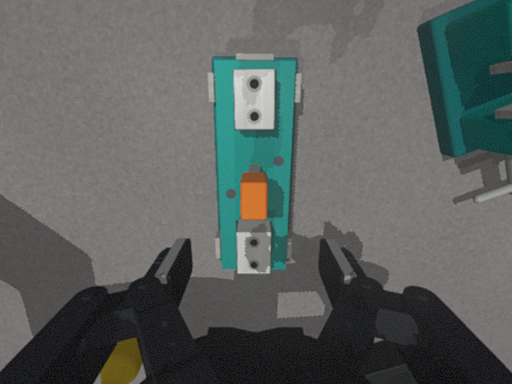

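View pics/w7c.png

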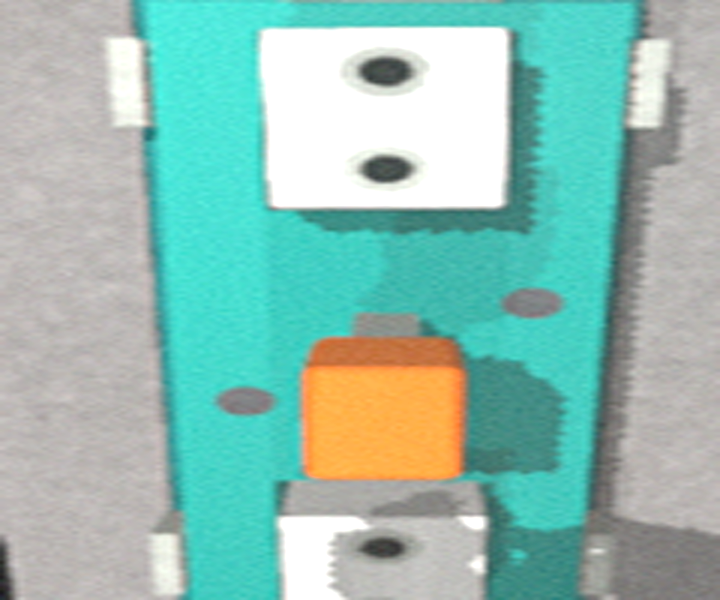

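```bash
python3 - <<'E'
from h import *
d=np.load("w7.npz");v=V();v.K=d["K"];v.R=d["R"];v.t=d["t"];e=d["e"];T=d["T"]
f=lambda c:(190+(c[0]+.5)/6-.5,60+(c[1]+.5)/3-.5)
for n,cs,z in [("handle",[(303,366),(466,366),(463,479),(306,479)],.133),("block",[(260,28),(512,28),(507,208),(270,208)],.076)]:
    g=np.array([(ray(v,f(c),z)[0]-e)@T*1000 for c in cs]);print(n,np.round(g,1),g.mean(0))
E
```

```text
handle [[ 17.3 -12.7  87.4]
 [ 17.3  10.5  87.4]
 [-17.7  10.6  87.3]
 [-17.7 -12.9  87.3]] [-0.19898706 -1.10532407 87.35202881]
block [[112.4 -20.9 144.4]
 [112.4  18.9 144.4]
 [ 56.8  19.4 144.4]
 [ 56.8 -20.7 144.4]] [ 84.58355113  -0.8166254  144.37387234]
```

The handle and block both measure as expected: 84.8 mm apart, with the handle 1 mm off the jaw centre. I'll go down and grasp.

send_rows:
  rows:
    - [-0.7,0,-0.1,1.5,0,0,0]
    - [-0.7,0,-0.1,4,0,0,0]
    - [-0.7,0,-0.1,6.5,0,0,0]
    - [-0.7,0,-0.1,8.5,0,0,0]
    - [-0.7,0,-0.1,10.2,0,0,0]
    - [-0.7,0,-0.1,11.5,0,0,0]
    - [-0.7,0,-0.1,11.5,0,0,0]
    - [-0.7,0,-0.1,11.5,0,0,0]

```text
clock: 17.5
ee_pos: [0.5715, -0.1663, 0.1061]
tool_rot: [[0.375, 0.927, 0.001], [0.927, -0.375, -0.001], [-0.0, 0.001, -1.0]]
contact_force: [0.8, 0.9, -0.1]
finger_gap: 0.0725
```

send_rows:
  rows:
    - [0,0,0,0,0,0,0]
    - [0.3,0,0,0,0,0,0]
    - [0.6,0,0,0,0,0,0]
    - [1,0,0,0,0,0,0]
    - [1,0,0,0,0,0,0]
    - [1,0,0,0,0,0,0]
    - [1,0,0,0,0,0,0]
    - [1,0,0,0,0,0,0]

```text
clock: 18.5
ee_pos: [0.571, -0.1661, 0.1058]
tool_rot: [[0.375, 0.927, 0.0], [0.927, -0.375, -0.0], [-0.0, 0.0, -1.0]]
contact_force: [-2.3, 0.7, 6.3]
finger_gap: 0.0234
```

Gripped, with a 23.4 mm gap against the 24 mm handle. I'll lift slowly.

send_rows:
  rows:
    - [1,0,0,-0.2,0,0,0]
    - [1,0,0,-0.5,0,0,0]
    - [1,0,0,-0.9,0,0,0]
    - [1,0,0,-1.3,0,0,0]
    - [1,0,0,-1.7,0,0,0]
    - [1,0,0,-2.1,0,0,0]
    - [1,0,0,-2.4,0,0,0]
    - [1,0,0,-2.5,0,0,0]

```text
clock: 19.5
ee_pos: [0.571, -0.1661, 0.1307]
tool_rot: [[0.375, 0.927, 0.0], [0.927, -0.375, -0.0], [-0.0, 0.001, -1.0]]
contact_force: [0.5, -0.6, -6.3]
finger_gap: 0.0233
```

```bash
python3 - <<'E'
from h import *
vs=look("side","pics/s8.png");v=look("wrist","pics/w8.png")
cv2.imwrite("pics/s8c.png",cv2.resize(vs.f[120:230,205:300,::-1],None,fx=5,fy=5,interpolation=2))
tomove(.571,-.1664,.205,-21.9)
E
```

```text
shift [-0.03  0.03 -7.46] rot [ 0.0002  0.     -0.0018] pos [ 0.5709 -0.166   0.1304] clk 19.6 F [ 0.4  0.1 -6.4] gap 0.0234
```

View pics/s8c.png

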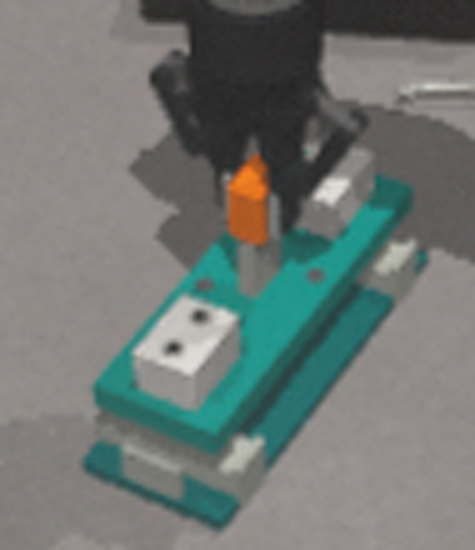

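View pics/w8.png

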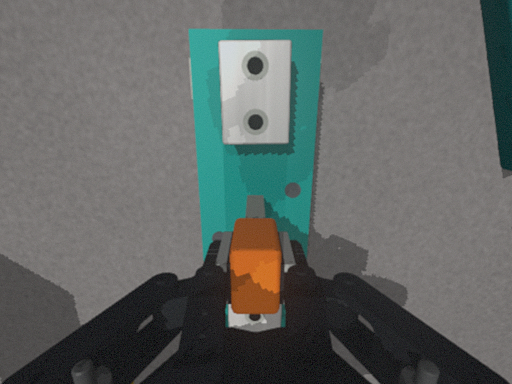

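The carrier is up, level and carrying its full weight of 6.4 N. I'll lift another 8 cm or so and settle.

send_rows:
  rows:
    - [1,0,0,-0.4,0,0,0]
    - [1,0,0,-1.4,0,0,0]
    - [1,0,0,-2.8,0,0,0]
    - [1,0,0,-4.2,0,0,0]
    - [1,0,0,-5.6,0,0,0]
    - [1,0,0,-7,0,0,0]
    - [1,0,0,-8,0,0,0]
    - [1,0,0,-8.5,0,0,0]

```text
clock: 20.6
ee_pos: [0.5711, -0.1661, 0.2162]
tool_rot: [[0.375, 0.927, 0.001], [0.927, -0.375, -0.0], [-0.0, 0.001, -1.0]]
contact_force: [0.1, 0.7, -7.3]
finger_gap: 0.0236
```

send_rows:
  rows:
    - [1,0,0,0,0,0,0]
    - [1,0,0,0,0,0,0]
    - [1,0,0,0,0,0,0]
    - [1,0,0,0,0,0,0]
    - [1,0,0,0,0,0,0]
    - [1,0,0,0,0,0,0]
    - [1,0,0,0,0,0,0]
    - [1,0,0,0,0,0,0]

```text
clock: 21.6
ee_pos: [0.5709, -0.166, 0.2153]
tool_rot: [[0.375, 0.927, 0.0], [0.927, -0.375, -0.0], [0.0, 0.0, -1.0]]
contact_force: [-0.1, 0.3, -7.4]
finger_gap: 0.0232
```

```bash
python3 - <<'E'
from h import *
vs=look("side","pics/s9.png");v=look("wrist","pics/w9.png")
a=cv2.resize(vs.f[90:230,200:310,::-1],None,fx=3.5,fy=3.5,interpolation=2);b=cv2.resize(v.f[:,130:380,::-1],None,fx=1.27,fy=1.27)
n=min(len(a),len(b));cv2.imwrite("pics/c9.png",np.hstack([a[:n],b[:n]]))
tomove(.571,-.1664,.215,-21.9);print(bot.get_obs()["joint_vel"],bot.get_obs()["torque"])
E
```

```text
shift [-0.03  0.03  0.03] rot [-0.      0.     -0.0017] pos [ 0.5709 -0.166   0.2153] clk 21.7 F [-0.5  0.4 -6.3] gap 0.0234
[-0.07088237  0.00848453  0.08940703  0.03177474 -0.02079423 -0.01080458] [ 0.02423801  0.02559428 -0.00428424]
```

View pics/c9.png

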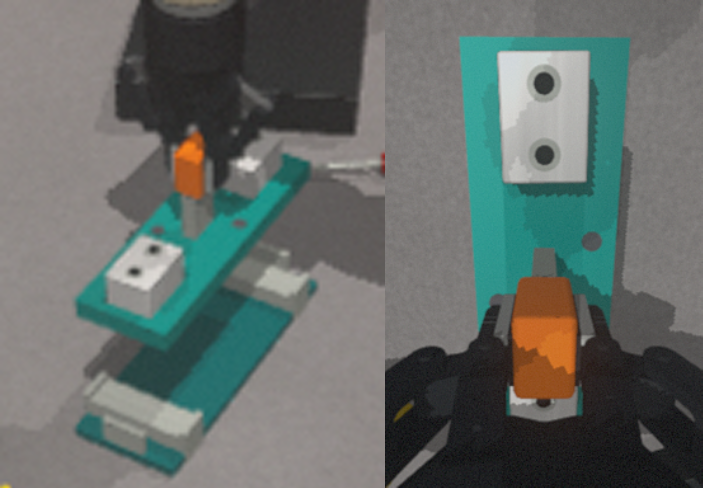

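```bash
python3 -c "
from bench import bot
print(bot.close_job()); o=bot.get_obs(); print(o['clock'],o['ee_pos'],o['contact_force'],o['finger_gap'])"
```

```text
the job is handed in; nothing more can be done
None
the job is handed in; nothing more can be done
```

I seated the aluminium block in the empty pocket and released it. Then I lifted the loaded carrier by its handle about 11 cm straight up and handed the job in while still holding it (clock 21.7 s). The hand-in gives no verdict.

**Seating:** With the carrier on its stand, the block showed flush and square in the side view. The wrist camera put it 84.8 mm from the handle centre, against 85 mm nominal.

**Holding:** The carrier looked level, clear of the stand and motionless. The force on the tool was about 6.3–7.4 N, which fits the full load, and the finger gap was steady at 23.4 mm on the 24 mm handle. The loose block's holes stayed put in the wrist view during the lift, so neither the handle nor that block slipped. The other block was only partly visible, and showed in its pocket.

No check failed or disagreed. After the hand-in the state could not be read any more. I kept clear of the bystanders but took no final picture to measure them.

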